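Set up the medium colour check: chart on its leg, bottles in rows by size

TASK

Set up the bench for a colour check of the media bottles: fold the leg at the back of the colour chart fully out and stand the chart upright on it, on the green mat, square to the mat with its colours facing away from the robot. Put every small and large blue-capped bottle standing in the trays, one row in each, the large ones in the wide tray and the small ones in the narrow tray. Leave the big bottle, the jar, the pipette and the marker pen where they are.

Things in the scene. Friction and masses are not known exactly. Their poses are not given: they have to be found in the camera images.
- chart: Colour chart: rigid panel 150 mm tall, 56 wide, 12 thick, about 0.3 kg, six colour patches on its face, a fold-out steel leg on its grey back. Starts face down across the notebook, top edge away from the robot and overhanging the notebook by about 40 mm. Origin: centre of its face; x to its top edge (up when it stands), y along its width, z out of its back (up while face down).
- chart_leg (a joint): Angle of the chart's leg, rad: 0 folded flat on the back, 0.94 fully out at its stop. Hinge axis along the chart's y; opening lifts the foot away from the back. Stiff hinge (0.045 N m): it stays where it is put; past the stop a pull lifts the chart. Standing on the open leg the panel leans back 0.3 rad from vertical, its weight pressing the leg to the stop. Leg 20 mm wide.
- chart_hinge (a point): Centre of the leg's hinge: in the chart's frame x +35 mm, y 0, z +20 mm (8 mm above the back).
- chart_foot (a point): Centre of the black rubber foot at the leg's free end: a roller-shaped bar 16 mm in diameter and 26 mm long, lying along the chart's width, 118 mm from the hinge. With the leg folded its centre is 8 mm outside the chart's bottom edge and 8 mm above the plane of the back, so it can be pinched by its two ends from above.
- chart_edge (a point): Middle of the chart's bottom edge on the back side (chart frame x -75 mm, z +12 mm): the line that it stands on.
- notebook: Fixed black hardback notebook, closed, 110 mm (its x) by 148 mm (its y), 20 mm thick, under the chart. Origin: centre of its underside.
- mat: Fixed green bench mat 180 mm (its x) by 120 mm (its y), 3 mm thick, for the chart to stand on. Origin: centre of its underside. Its x points roughly away from the robot: the chart's face looks that way, the leg on the robot's side. From bottom edge to foot the standing chart measures about 110 mm, so centre both on the mat.
- tray_wide: Fixed white open tray for one row of bottles, 210 mm long (along its x) and 76 mm wide outside (along its y), inside 200 x 66 mm; floor 5 mm thick, walls 5 mm thick and 25 mm high over the bench. Origin: centre of its underside. The WIDE tray, for the large bottles.
- tray_narrow: Fixed white open tray for one row of bottles, 210 mm long (along its x) and 64 mm wide outside (along its y), inside 200 x 54 mm; floor 5 mm thick, walls 5 mm thick and 25 mm high over the bench. Origin: centre of its underside. The NARROW tray, for the small bottles; large ones do not fit in.
- large1: Sealed LARGE screw-cap laboratory bottle of clear glass with yellowish contents, standing: 56 mm diameter to 56 mm height, narrowing to a round blue ribbed cap 46 mm across that spans heights 74 to 100 mm (overall height 100 mm), 0.16 to 0.26 kg. Origin: centre of its underside, z up its axis. May be absent (None).
- large2: Sealed LARGE screw-cap laboratory bottle of clear glass with yellowish contents, standing: 56 mm diameter to 56 mm height, narrowing to a round blue ribbed cap 46 mm across that spans heights 74 to 100 mm (overall height 100 mm), 0.16 to 0.26 kg. Origin: centre of its underside, z up its axis. May be absent (None).
- large3: Sealed LARGE screw-cap laboratory bottle of clear glass with yellowish contents, standing: 56 mm diameter to 56 mm height, narrowing to a round blue ribbed cap 46 mm across that spans heights 74 to 100 mm (overall height 100 mm), 0.16 to 0.26 kg. Origin: centre of its underside, z up its axis. May be absent (None).
- small1: Sealed SMALL bottle of the same make and colours: 46 mm diameter to 46 mm height, blue ribbed cap 38 mm across that spans heights 60 to 84 mm (overall height 84 mm), 0.10 to 0.16 kg. Origin: centre of its underside, z up its axis. May be absent (None).
- small2: Sealed SMALL bottle of the same make and colours: 46 mm diameter to 46 mm height, blue ribbed cap 38 mm across that spans heights 60 to 84 mm (overall height 84 mm), 0.10 to 0.16 kg. Origin: centre of its underside, z up its axis. May be absent (None).
- small3: Sealed SMALL bottle of the same make and colours: 46 mm diameter to 46 mm height, blue ribbed cap 38 mm across that spans heights 60 to 84 mm (overall height 84 mm), 0.10 to 0.16 kg. Origin: centre of its underside, z up its axis. May be absent (None).
- media_bottle: Bystander: a big blue-capped bottle, 96 mm diameter, 215 mm tall. Origin: centre of its underside.
- jar: Bystander: an empty open glass jar, 70 mm across, 95 mm tall. Origin: centre of its underside.
- pipette: Bystander: a white and grey pipette lying on the bench, about 250 mm long, 29 mm high. Origin: under its body.
- marker: Bystander: a blue marker pen lying on the bench, 120 mm long, 11 mm thick. Origin: under its middle.

How it is judged (in metres and radians):
On the way, in this order (a step that is already met when the one before it is completed fails the run):
1. the chart's leg is folded fully out (value of joint chart_leg above 0.85 rad), for 0.2 s.
2. the chart stands on the mat on its bottom edge and its leg, facing away from the robot (value of joint chart_leg above 0.85 rad and angle between chart's own x axis and vertical between 0.17 and 0.47 rad and z of chart_edge in the frame of mat below 0.01 m and z of chart_foot in the frame of mat below 0.017 m and x of chart_edge in the frame of mat between 0 and 0.092 m and x of chart_foot in the frame of mat between -0.092 and 0 m and y of chart_edge in the frame of mat between -0.045 and 0.045 m and y of chart_foot in the frame of mat between -0.045 and 0.045 m and angle between the z axis of chart and the x axis of mat, either way round below 0.5 rad and linear speed of chart below 0.03 m/s), for 0.3 s.
At the end, for the whole second after the job is handed in: The chart stands still on the mat on its bottom edge and fully open leg (over 0.85 rad), leaning back 0.17-0.47 rad, within 45 mm of the mat's long centre line, facing its +x within 0.5 rad; all large bottles stand in the wide tray, all small ones in the narrow, upright within 0.12 rad (all of step 2 and angle between each of large1, large2, large3, small1, small2, small3's own z axis and vertical below 0.12 rad and z of each of large1, large2, large3 in the frame of tray_wide below 0.01 m and x of large1 in the frame of tray_wide between -0.085 and 0.085 m and y of large1 in the frame of tray_wide between -0.013 and 0.013 m and x of large2 in the frame of tray_wide between -0.085 and 0.085 m and y of large2 in the frame of tray_wide between -0.013 and 0.013 m and x of large3 in the frame of tray_wide between -0.085 and 0.085 m and y of large3 in the frame of tray_wide between -0.013 and 0.013 m and z of each of small1, small2, small3 in the frame of tray_narrow below 0.01 m and x of small1 in the frame of tray_narrow between -0.085 and 0.085 m and y of small1 in the frame of tray_narrow between -0.013 and 0.013 m and x of small2 in the frame of tray_narrow between -0.085 and 0.085 m and y of small2 in the frame of tray_narrow between -0.013 and 0.013 m and x of small3 in the frame of tray_narrow between -0.085 and 0.085 m and y of small3 in the frame of tray_narrow between -0.013 and 0.013 m); the robot touches nothing.
It fails at once if the big bottle is shifted by more than 30 mm or knocked over (distance of media_bottle from where it was at the start of the episode above 0.03 m or angle between media_bottle's own z axis and vertical above 0.4 rad).
It fails at once if the jar is shifted by more than 30 mm or knocked over (distance of jar from where it was at the start of the episode above 0.03 m or angle between jar's own z axis and vertical above 0.4 rad).
It fails at once if the pipette is shifted by more than 30 mm (distance of pipette from where it was at the start of the episode above 0.03 m).
It fails at once if the marker pen is shifted by more than 30 mm (distance of marker from where it was at the start of the episode above 0.03 m).
Of large1, small1, large2, small2, large3, small3 only 4 to 6 are there at a start; the rules pass over those that are not, and their reading is None.
At some moment in a run one of large1, small1, large2, small2, large3, small3 may be knocked a few centimetres aside while the robot is not near it.
It also fails if it takes over 210 s, if anything falls off the work surface, if the arm or the gripper's body presses on something with over 40 N, if the wrist force passes 120 N, or if a joint passes its speed limit or range.

ROBOT

A 6-joint arm with a two-finger parallel gripper is mounted at the origin on the work surface. World frame = base frame: x ahead of the robot, y to its left, z up, the work surface at z = 0. Lengths are in m, angles in degrees, forces in N, time in s.
With the tool pointing down it reaches from about 0.275 to 1 m from the base axis. Payload 8.4 kg.
Tool frame: the origin (TCP) lies on the centre line of the jaws, within the pads' length; the fingertips stand 25 mm ahead of it and the grasp point (between the pads) lies 6 mm ahead of it; z points along the fingers, y is the line along which they close (so a half turn about z gives the same grasp; the last joint's range is limited). The gripper opens to 85 mm and grips with 20 to 120 N. Pads are 22 mm wide; open, the fingers measure 114 mm over their backs; the gripper's body (76 mm by 85 mm) begins 54 mm behind the grasp point. The pads swing forward as they close: fully open they stand 13 mm farther back than shut.
Start: joints at [-69.695, 20.225, 93.587, -0, 66.188, -0.138], TCP at [0.218, -0.586, 0.256] pointing down, gripper open.
Joint ranges: [-150.9, 150.9], [-52.94, 120.26], [3.33, 152.33], [-74.26, 254.26], [0, 154.13], [-172.89, 172.89]. Speed limits (degrees/s): [127.2, 127.2, 159.86, 180, 180, 180].

INTERFACE

Orientations are given as a 3x3 rotation matrix whose columns are the frame's x, y, z axes.
In Python, from station import env gives the robot as it stands. The module is installed in compiled form; this text tells all that it offers.
- The arm moves only by the tool move_arm, never from a script. Its argument "increments" is a list that holds one entry, the list of rows, each a list of 7 numbers: the opening, from 0 (shut) to 1 (fully open), then the shift along the world's x, y, z in cm, then the turn, a rotation vector about the world's x, y, z in degrees. A call has 1 to 20 rows; each row is the pose to reach, as a shift and turn from the pose commanded when the call began; what a row does not reach only later rows make up. A row lasts 1/12 s, in which the tool goes at most 41.7 mm and 7.16 degrees, less where a joint would pass 70% of its speed; a pose out of reach is approached as far as the arm can. A call with a gripper value outside its range is refused whole. The fingers move at their own pace and stop on an object; "newtons" is the grip in N (left out, the last holds). Time passes only in rows, so rows that repeat a pose let the fingers close. It gives the time, the measured TCP pose, the force, the opening and the grip force at its end, in the units of the state.
- env.read_state(): the state, without advancing time (a new reading comes with each control period).
- env.camera(name): name is "side" or "top"; returns the picture (420x560x3 uint8, blue, green, red); there is no depth.
- env.camera_info(name): a dict with "vfov" (degrees; the focal length in pixels is half the picture's height over the tangent of half this angle, whatever the lens; pixels are square), "cx", "cy" (the principal point, pixels), "R" (3x3) and "t" (3): a world point X has camera coordinates R X + t. Camera axes: x right, y down, z forward; pixel columns grow to the right and rows downward; lengths in m; the calibration is good to about 2 mm. A picture is of the moment at which its call begins. camera_info takes no time and is no camera call.
- env.job_done(): hands the job in; it is judged then, once.
The state is a dict: "clock": time; "joint_positions": joint angles; "qvel": joint speeds; "effort": joint torques, N m; "position": TCP position; "eef_rot": TCP orientation; "ft_force": force on the tool from outside, world axes, zero at the start; "torque": the same for the moment, N m; "grip_width": finger opening in m; "grasp_force": force on a finger pad.
Only numpy, scipy, OpenCV 4.12 (cv2) and the standard library are available. Lean on these libraries where they do the work, as an engineer would, in place of code of your own. Each camera call takes 0.05 s, during which the arm holds its last target. There are 200 camera calls.

## Working session

There is one attempt and no reset: what is moved stays moved. The work goes in short steps, Python scripts to look and compute and a tool call to move; the robot and the scene stay as the last step left them, time stands still between calls to the robot, and variables do not carry over. Pictures are saved under pics/ and viewed, at most 14 in all, crops included, and the job is handed in when it is done.

Besides the shell and the picture viewer there is one more tool, called after "Call:" as name([rows], argument=value, ...), one row to a line, values as JSON. move_arm: Moves the arm, as the interface text tells. Its arguments: {"type":"object","properties":{"increments":{"type":"array","items":{"type":"array","items":{"type":"array","items":{"type":"number"}}}},"newtons":{"type":"number"}},"required":["increments"]}

```bash
mkdir -p pics
cat > h.py <<'E'
import numpy as np, cv2
from station import env
def save(n,f):
    im=env.camera(n); cv2.imwrite('pics/'+f,im); return im
def K(n):
    i=env.camera_info(n); f=210/np.tan(np.radians(i['vfov'])/2)
    return f,i['cx'],i['cy'],np.array(i['R']),np.array(i['t'])
def ray(n,u,v,z):
    f,cx,cy,R,t=K(n); d=R.T@np.array([(u-cx)/f,(v-cy)/f,1]); c=-R.T@t
    return c+d*(z-c[2])/d[2]
def proj(n,X):
    f,cx,cy,R,t=K(n); p=R@np.array(X)+t; return np.array([cx+f*p[0]/p[2],cy+f*p[1]/p[2]])
E
python3 - <<'E'
from h import *
for n in('top','side'):
    save(n,n+'0.png'); i=env.camera_info(n); print(i, -np.array(i['R']).T@i['t'])
s=env.read_state(); print({k:np.round(v,3).tolist() for k,v in s.items()})
E
```

```text
{'vfov': 47.99451450294143, 'cx': 284.7627787591013, 'cy': 207.89779819292696, 'R': array([[ 0.02710732, -0.99927586,  0.02670102],
       [-0.99713401, -0.02891727, -0.06991109],
       [ 0.07063258, -0.02472939, -0.99719582]]), 't': array([-0.01625158,  0.58460355,  1.27526588])} [0.4932933  0.03220187 1.312994  ]
{'vfov': 52.79833415804849, 'cx': 281.2131021752072, 'cy': 211.17758556392687, 'R': array([[-0.87197431, -0.48927432, -0.0164753 ],
       [-0.28946146,  0.54242853, -0.78865922],
       [ 0.39480738, -0.68292161, -0.6146098 ]]), 't': array([0.50126413, 0.20694586, 0.86719989])} [0.15461538 0.72523188 0.70445778]
{'clock': 0.1, 'joint_positions': [-69.694, 20.261, 93.623, -0.001, 66.188, -0.137], 'qvel': [-0.098, -0.047, -0.072, -0.032, -0.068, 0.065], 'effort': [-0.001, -60.635, -34.282, -0.0, 0.004, 0.0], 'position': [0.218, -0.585, 0.256], 'eef_rot': [[0.937, 0.349, -0.0], [0.349, -0.937, 0.001], [-0.0, -0.001, -1.0]], 'ft_force': [-0.014, -1.158, -0.604], 'torque': [0.007, -0.079, -0.041], 'grasp_force': 0.0, 'grip_width': 0.086}
```

View pics/top0.png

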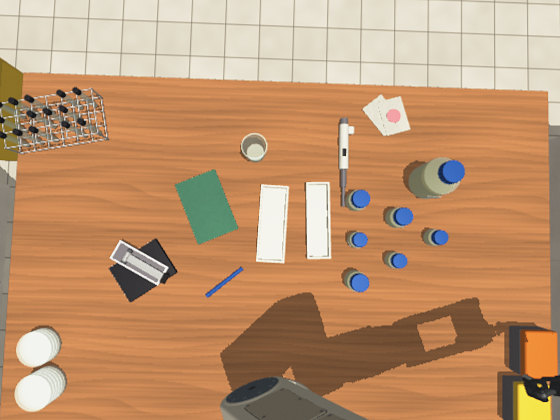

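View pics/side0.png

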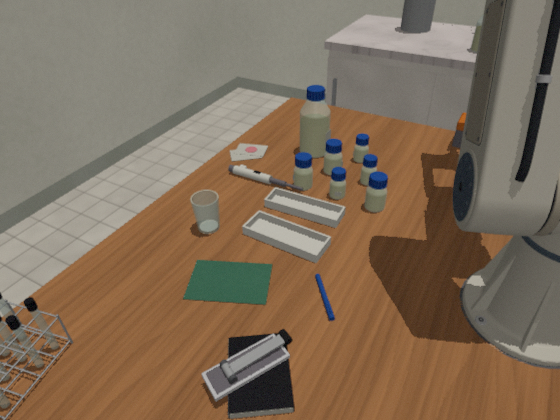

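The top view shows the chart around (140,263) with its black foot near (167,277). The mat is at (206,206), the wide tray at (272,223) and the narrow tray at (318,220). There are six bottles, centred near (360,200), (402,217), (359,283), (359,240), (437,237) and (398,261).

```bash
cat > m.py <<'E'
from h import *
im=cv2.imread('pics/top0.png'); hsv=cv2.cvtColor(im,cv2.COLOR_BGR2HSV)
b=cv2.inRange(hsv,(108,150,70),(125,255,255))
n,l,st,c=cv2.connectedComponentsWithStats(b)
for k in range(1,n):
    if st[k,4]>40:
        u,v=c[k]; print('blue',c[k].round(1),st[k,2:],'z100',ray('top',u,v,.09)[:2].round(4),'z84',ray('top',u,v,.075)[:2].round(4))
def rect(mask,z,name):
    n,l,st,c=cv2.connectedComponentsWithStats(mask)
    for k in range(1,n):
        if st[k,4]>1000:
            p=np.argwhere(l==k)[:,::-1].astype(np.float32)
            w=np.array([ray('top',u,v,z)[:2] for u,v in p],np.float32)
            r=cv2.minAreaRect(w); print(name,c[k].round(),np.round(r[0],4),np.round(r[1],4),round(r[2],1))
rect(cv2.inRange(hsv,(65,80,30),(90,255,255)),.003,'mat')
w=cv2.inRange(hsv,(0,0,170),(179,40,255)); w[:, :250]=0;w[:,335:]=0;w[:165]=0;w[280:]=0
rect(cv2.morphologyEx(w,cv2.MORPH_CLOSE,np.ones((3,3))),.025,'tray')
cv2.imwrite('pics/c1.png',cv2.resize(im[225:310,90:200],None,fx=7,fy=7,interpolation=cv2.INTER_CUBIC))
s=cv2.imread('pics/side0.png'); cv2.imwrite('pics/c2.png',cv2.resize(s[320:420,190:310],None,fx=6,fy=6,interpolation=cv2.INTER_CUBIC))
E
python3 m.py
```

```text
blue [451.1 171.8] [ 25  23 451] z100 [ 0.6881 -0.4344] z84 [ 0.6905 -0.4401]
blue [360.3 198.6] [ 18  18 239] z100 [ 0.6101 -0.1949] z84 [ 0.6116 -0.1977]
blue [402.9 216. ] [ 19  17 251] z100 [ 0.5676 -0.3075] z84 [ 0.5685 -0.3117]
blue [439.4 237.1] [ 16  14 176] z100 [ 0.5153 -0.404 ] z84 [ 0.5156 -0.4093]
blue [359.3 239.5] [ 15  14 160] z100 [ 0.5033 -0.1939] z84 [ 0.5034 -0.1967]
blue [398.8 260.5] [ 15  14 164] z100 [ 0.4518 -0.2978] z84 [ 0.4513 -0.3018]
blue [223.4 282.2] [ 37  29 129] z100 [0.3846 0.154 ] z84 [0.3833 0.1555]
blue [359.2 282.3] [ 19  18 249] z100 [ 0.3929 -0.1955] z84 [ 0.3917 -0.1983]
mat [206. 206.] [0.5848 0.2178] [0.1766 0.1168] 23.5Traceback (most recent call last):
  File "m.py", line 17, in <module>
    rect(cv2.morphologyEx(w,cv2.MORPH_CLOSE,np.ones((3,3))),.025,'tray')
    ~~~~^^^^^^^^^^^^^^^^^^^^^^^^^^^^^^^^^^^^^^^^^^^^^^^^^^^^^^^^^^^^^^^^
  File "m.py", line 13, in rect
    w=np.array([ray('top',u,v,z)[:2] for u,v in p],np.float32)
                ~~~^^^^^^^^^^^^^
  File "h.py", line 9, in ray
    f,cx,cy,R,t=K(n); d=R.T@np.array([(u-cx)/f,(v-cy)/f,1]); c=-R.T@t
                ~^^^
  File "h.py", line 6, in K
    i=env.camera_info(n); f=210/np.tan(np.radians(i['vfov'])/2)
ValueError: time passes only in moves, steps and waits
```

```bash
sed -i 's/^def K/import functools\n@functools.lru_cache\ndef K/' h.py; python3 m.py
```

```text
blue [451.1 171.8] [ 25  23 451] z100 [ 0.6881 -0.4344] z84 [ 0.6905 -0.4401]
blue [360.3 198.6] [ 18  18 239] z100 [ 0.6101 -0.1949] z84 [ 0.6116 -0.1977]
blue [402.9 216. ] [ 19  17 251] z100 [ 0.5676 -0.3075] z84 [ 0.5685 -0.3117]
blue [439.4 237.1] [ 16  14 176] z100 [ 0.5153 -0.404 ] z84 [ 0.5156 -0.4093]
blue [359.3 239.5] [ 15  14 160] z100 [ 0.5033 -0.1939] z84 [ 0.5034 -0.1967]
blue [398.8 260.5] [ 15  14 164] z100 [ 0.4518 -0.2978] z84 [ 0.4513 -0.3018]
blue [223.4 282.2] [ 37  29 129] z100 [0.3846 0.154 ] z84 [0.3833 0.1555]
blue [359.2 282.3] [ 19  18 249] z100 [ 0.3929 -0.1955] z84 [ 0.3917 -0.1983]
mat [206. 206.] [0.5848 0.2178] [0.1766 0.1168] 23.5
tray [318. 220.] [ 0.5545 -0.0912] [0.2088 0.0646] 2.2
tray [272. 223.] [0.5419 0.0339] [0.0757 0.2095] 88.0
```

View pics/c1.png

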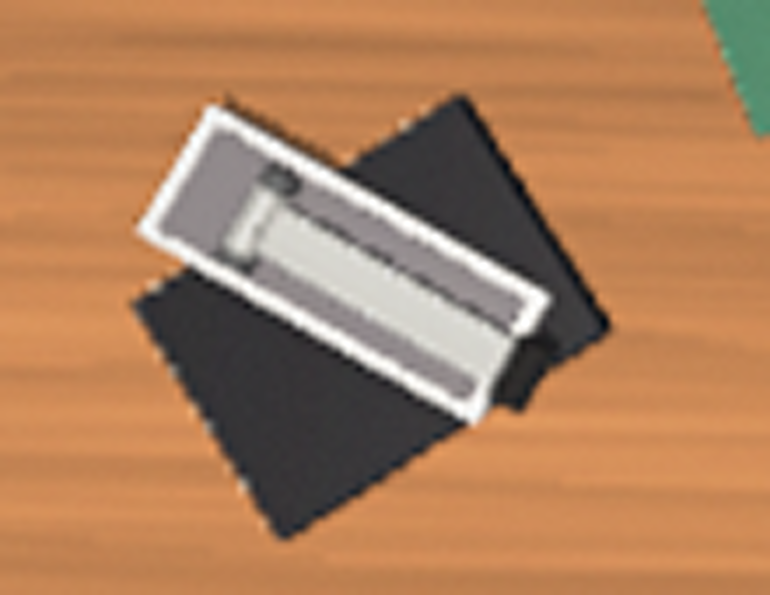

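View pics/c2.png

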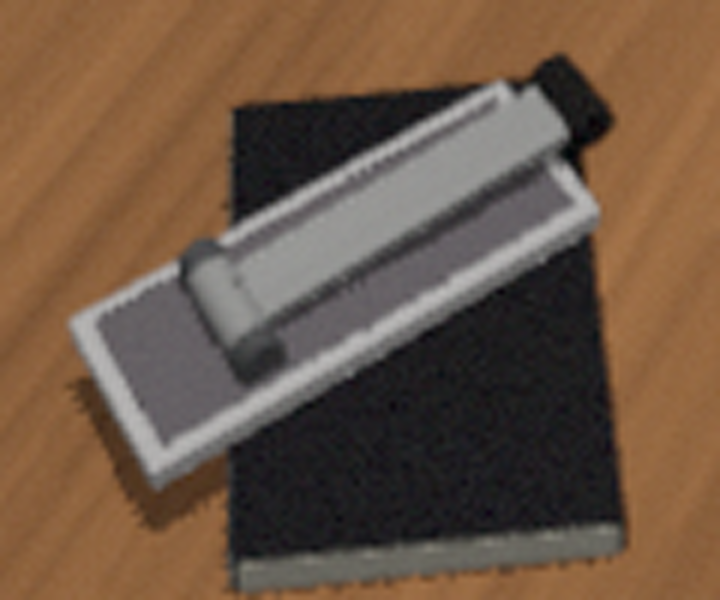

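The crops show the chart back's corners at full-frame px (120.3,239.7) and (109.6,257.9) for the top edge, and (168.6,267.1) and (157.9,285.3) for the bottom edge. The foot is near (164.5,278), and the notebook runs obliquely underneath.

```bash
cat >> h.py <<'E'
from scipy.spatial.transform import Rotation as Ro
def go(p,R=None):
    s=env.read_state(); q=np.array(s['position']); A=np.array(s['eef_rot'])
    print('shift cm',((np.array(p)-q)*100).round(2),'rotvec',(np.zeros(3) if R is None else np.degrees(Ro.from_matrix(np.array(R)@A.T).as_rotvec())).round(1))
def log():
    s=env.read_state(); print('t',round(s['clock'],2),'p',np.round(s['position'],4),'q',np.round(s['joint_positions'],1),'F',np.round(s['ft_force'],1),'w',round(s['grip_width'],4),'gf',round(s['grasp_force'],1)); return s
E
python3 - <<'E'
from h import *
c=np.array([[212,103],[137,230],[550,295],[475,422]])/7+[90,225]-0.4
P=[ray('top',u,v,.032)[:2] for u,v in c]; P=np.array(P);print(P.round(4))
print('len',np.linalg.norm(P[0]-P[2]),np.linalg.norm(P[1]-P[3]),'wid',np.linalg.norm(P[0]-P[1]),np.linalg.norm(P[2]-P[3]))
o=P.mean(0); d=(P[0]+P[1]-P[2]-P[3]); h=np.arctan2(d[1],d[0]); print('centre',o,'heading',np.degrees(h))
x=np.array([np.cos(h),np.sin(h)]); f=o-.083*x; print('foot',f, 'proj top/side',proj('top',[*f,.04]),proj('side',[*f,.04]), 'side corners',[proj('side',[*p,.032]).round(1) for p in P])
s=env.read_state(); A=np.array(s['eef_rot'])
# tool: z down, y (closing) along chart y
z=np.array([0,0,-1.]); 
for y in (np.array([-x[1],x[0],0]),-np.array([-x[1],x[0],0])):
    R=np.stack([np.cross(y,z),y,z],1); go([*f,.15],R)
nb=np.array([[135,300],[460,95],[610,325],[285,540]])/7+[90,225]-.4
N=np.array([ray('top',u,v,.02)[:2] for u,v in nb]); print('nb in chart frame',[( (n-o)@x, (n-o)@[-x[1],x[0]]) for n in N])
E
```

```text
[[0.4866 0.4409]
 [0.4375 0.4668]
 [0.4168 0.3088]
 [0.3679 0.3351]]
len 0.14939707283722609 0.14891236146247971 wid 0.05559660038920467 0.055525225390375944
centre [0.42720891 0.38791693] heading 62.14648995494363
foot [0.38843027 0.31453289] proj top/side [164.875972   277.58182369] [285.55163782 337.67502399] side corners [array([201.4, 371.6]), array([215.4, 397.1]), array([273.9, 331.9]), array([290. , 353.5])]
shift cm [ 17.03  89.98 -10.56] rotvec [-1.000e-01  1.000e-01 -1.383e+02]
shift cm [ 17.03  89.98 -10.56] rotvec [-0.1 -0.  41.7]
nb in chart frame [(np.float64(0.0647850689205615), np.float64(0.05358571360807709)), (np.float64(-0.003545455299962021), np.float64(-0.07546069672461075)), (np.float64(-0.0987716818800399), np.float64(-0.02726462706582118)), (np.float64(-0.0319749458153325), np.float64(0.10425508281023702))]
```

Call:
move_arm([
  [[0.55,20,35,0,0,0,10],[0.55,20,35,0,0,0,20],[0.55,20,35,0,0,0,20],[0.55,20,35,0,0,0,20],[0.55,20,35,0,0,0,20],[0.55,20,35,0,0,0,20],[0.55,20,35,0,0,0,20],[0.55,20,35,0,0,0,20],[0.55,20,35,0,0,0,20],[0.55,20,35,0,0,0,20],[0.55,20,35,0,0,0,20],[0.55,25,60,0,0,0,30],[0.55,25,60,0,0,0,30],[0.55,25,60,0,0,0,30],[0.55,25,60,0,0,0,30],[0.55,25,60,0,0,0,30],[0.55,25,60,0,0,0,30],[0.55,25,60,0,0,0,30],[0.55,25,60,0,0,0,30],[0.55,25,60,0,0,0,30]],
], newtons=20)

```text
clock: 1.77
position: [0.468, 0.0141, 0.256]
eef_rot: [[0.636, 0.772, -0.001], [0.772, -0.636, -0.001], [-0.001, -0.0, -1.0]]
ft_force: [0.1, 0.4, 0.1]
grip_width: 0.047
grasp_force: 0.0
```

```bash
cat > g1.py <<'E'
from h import *
log(); h=np.radians(62.15); x=np.array([np.cos(h),np.sin(h),0]); y=np.array([-x[1],x[0],0]);z=np.array([0,0,-1.])
R=np.stack([np.cross(-y,z),-y,z],1); f=np.array([.3884,.3155,0]); go(f+[0,0,.12],R); go(f+[0,0,.04-.006+.0],R)
E
python3 g1.py
```

```text
t 1.77 p [0.468  0.0141 0.256 ] q [  1.6   6.1 112.1  -0.   61.8  41.1] F [0.1 0.4 0.1] w 0.047 gf 0.0
shift cm [ -7.96  30.14 -13.6 ] rotvec [ 0.  -0.  11.6]
shift cm [ -7.96  30.14 -22.2 ] rotvec [ 0.  -0.  11.6]
```

Call:
move_arm([
  [[0.55,-8.2,29.7,-10,0,0,11.6],[0.55,-8.2,29.7,-10,0,0,11.6],[0.55,-8.2,29.7,-10,0,0,11.6],[0.55,-8.2,29.7,-10,0,0,11.6],[0.55,-8.2,29.7,-10,0,0,11.6],[0.55,-8.2,29.7,-10,0,0,11.6],[0.55,-8.2,29.7,-10,0,0,11.6],[0.55,-8.2,29.7,-10,0,0,11.6],[0.55,-8.2,29.7,-10,0,0,11.6],[0.55,-8.2,29.7,-13,0,0,11.6],[0.55,-8.2,29.7,-16,0,0,11.6],[0.55,-8.2,29.7,-16,0,0,11.6]],
])

```text
clock: 2.77
position: [0.3847, 0.3078, 0.0923]
eef_rot: [[0.47, 0.883, -0.006], [0.883, -0.47, -0.005], [-0.007, -0.003, -1.0]]
ft_force: [-0.7, -0.7, 0.1]
grip_width: 0.0471
grasp_force: 0.0
```

Run:
```python
from h import *
log(); im=save('top','top1.png'); s=save('side','side1.png')
a=cv2.resize(im[225:310,90:200],(400,309)); b=cv2.resize(s[280:400,210:340],(335,309)); cv2.imwrite('pics/c3.png',np.hstack([a,b]))
```

```text
t 2.77 p [0.3847 0.3078 0.0923] q [ 38.5  22.1 116.7  -0.   41.6  66.6] F [-0.7 -0.7  0.1] w 0.0471 gf 0.0
```

View pics/c3.png

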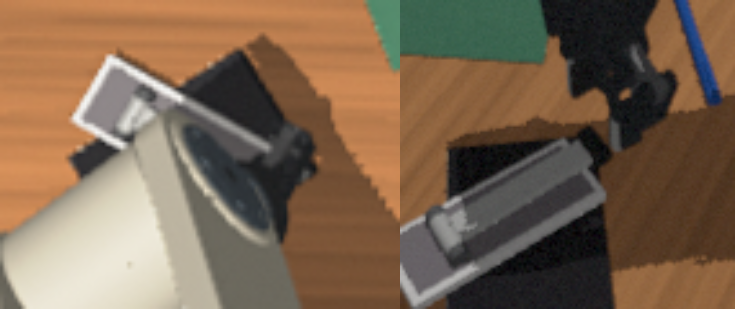

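The side crop shows the jaws just past the chart's bottom edge, above the foot at crop px (597,140), with no contact yet.

Call:
move_arm([
  [[0.55,0.2,0.3,-2,0,0,0],[0.55,0.2,0.3,-3.8,0,0,0],[0.55,0.2,0.3,-4,0,0,0],[0.55,0.2,0.3,-4,0,0,0],[0.25,0.2,0.3,-4,0,0,0],[0.1,0.2,0.3,-4,0,0,0],[0.1,0.2,0.3,-4,0,0,0],[0.1,0.2,0.3,-4,0,0,0],[0.1,0.2,0.3,-4,0,0,0],[0.1,0.2,0.3,-4,0,0,0],[0.1,0.2,0.3,-4,0,0,0]],
], newtons=30)

```text
clock: 3.78
position: [0.3888, 0.3147, 0.0566]
eef_rot: [[0.469, 0.883, 0.001], [0.883, -0.469, 0.001], [0.001, 0.001, -1.0]]
ft_force: [1.7, -0.3, 1.2]
grip_width: 0.0254
grasp_force: 32.1
```

```bash
cat > arc.py <<'E'
from h import *
s=log(); p=np.array(s['position']); h=np.radians(62.15); x=np.array([np.cos(h),np.sin(h),0]); y=np.array([-x[1],x[0],0])
H=np.array([.4272,.3885,.04])+.035*x; print('rel hinge',(p-H)@x,(p-H)@y,p[2]-H[2])
for a in (6,12,18,24,30,36,42,48,54,57):
    M=Ro.from_rotvec(np.radians(a)*y); print(a,(100*(H+M.apply(p-H)-p)).round(2).tolist(),(a*y).round(1).tolist())
E
python3 arc.py
```

```text
t 3.78 p [0.3888 0.3147 0.0566] q [ 38.8  26.  117.   -0.   36.9  66.8] F [ 1.7 -0.3  1.2] w 0.0254 gf 32.1
rel hinge -0.11819652947977789 -0.00048826613781872524 0.016590957181517214
6 [0.11, 0.21, 1.23] [-5.3, 2.8, 0.0]
12 [0.28, 0.53, 2.42] [-10.6, 5.6, 0.0]
18 [0.51, 0.96, 3.57] [-15.9, 8.4, 0.0]
24 [0.79, 1.5, 4.66] [-21.2, 11.2, 0.0]
30 [1.13, 2.13, 5.69] [-26.5, 14.0, 0.0]
36 [1.51, 2.86, 6.63] [-31.8, 16.8, 0.0]
42 [1.94, 3.67, 7.48] [-37.1, 19.6, 0.0]
48 [2.4, 4.55, 8.23] [-42.4, 22.4, 0.0]
54 [2.9, 5.49, 8.88] [-47.7, 25.2, 0.0]
57 [3.16, 5.99, 9.16] [-50.4, 26.6, 0.0]
```

Call:
move_arm([
  [[0.1,0.05,0.1,0.6,-2.6,1.4,0],[0.1,0.1,0.2,1.2,-5.3,2.8,0],[0.1,0.3,0.5,2.4,-10.6,5.6,0],[0.1,0.5,1.0,3.6,-15.9,8.4,0],[0.1,0.8,1.5,4.7,-21.2,11.2,0],[0.1,1.1,2.1,5.7,-26.5,14,0],[0.1,1.5,2.9,6.6,-31.8,16.8,0],[0.1,1.9,3.7,7.5,-37.1,19.6,0],[0.1,2.4,4.5,8.2,-42.4,22.4,0],[0.1,2.6,5.0,8.6,-45,23.8,0],[0.1,2.9,5.5,8.9,-47.7,25.2,0],[0.1,3.0,5.7,9.0,-48.6,25.7,0],[0.1,3.0,5.7,9.0,-48.6,25.7,0],[0.1,3.0,5.7,9.0,-48.6,25.7,0],[0.1,3.0,5.7,9.0,-48.6,25.7,0]],
])

```text
clock: 5.03
position: [0.4179, 0.3708, 0.1464]
eef_rot: [[0.268, 0.884, -0.384], [0.505, -0.468, -0.725], [-0.821, 0.001, -0.571]]
ft_force: [-1.5, -2.1, 3.9]
grip_width: 0.0253
grasp_force: 32.2
```

Run:
```python
from h import *
log(); s=save('side','side2.png');cv2.imwrite('pics/c4.png',cv2.resize(s[250:420,170:370],None,fx=3,fy=3,interpolation=cv2.INTER_CUBIC))
```

```text
t 5.03 p [0.4179 0.3708 0.1464] q [ 48.   50.1  74.8 -12.2 109.1  77.8] F [-1.5 -2.1  3.9] w 0.0253 gf 32.2
```

View pics/c4.png

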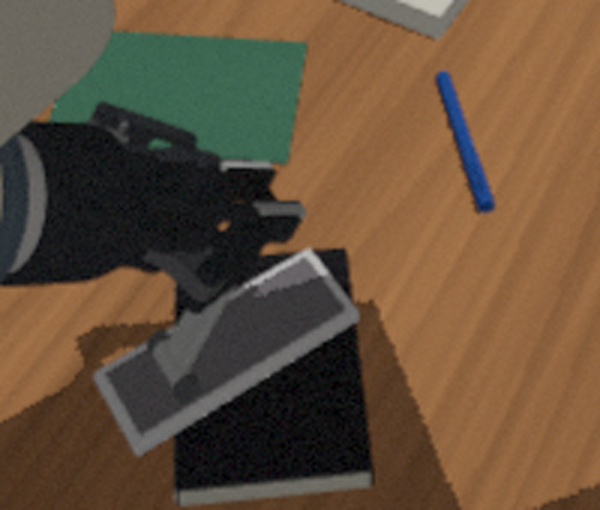

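The leg is swung out and the foot is still in the jaws, at crop px (255,180). I'll release it and back off along the tool axis.

Call:
move_arm([
  [[0.4,0,0,0,0,0,0],[0.5,0,0,0,0,0,0],[0.5,0,0,0,0,0,0],[0.5,0,0,0,0,0,0],[0.5,1,2,1.5,0,0,0],[0.6,2,4,3,0,0,0],[0.8,3.1,5.8,4.6,0,0,0],[1,5,9,7,0,0,0],[1,5,9,7,0,0,0],[1,5,9,7,0,0,0],[1,5,9,7,0,0,0]],
])

```text
clock: 6.0
position: [0.468, 0.4611, 0.2154]
eef_rot: [[0.269, 0.884, -0.383], [0.506, -0.468, -0.724], [-0.819, 0.001, -0.573]]
ft_force: [-0.6, -0.4, -0.1]
grip_width: 0.0856
grasp_force: 0.0
```

```bash
cat > g2.py <<'E'
from h import *
import sys
log(); h=np.radians(62.15); x=np.array([np.cos(h),np.sin(h),0]); y=np.array([-x[1],x[0],0]);t=np.radians(60)
z=-x*np.sin(t)-np.array([0,0,np.cos(t)]); R=np.stack([np.cross(-y,z),-y,z],1)
g=np.array([.4272,.3885,0])+.070*x+[0,0,.037]; 
for d in (.09,.04,0): go(g-(.006+d)*z,R)
E
python3 g2.py
python3 - <<'E'
from h import *
a=save('top','top3.png'); s=save('side','side3.png')
a=cv2.resize(a[200:310,70:210],(480,377)); b=cv2.resize(s[290:420,170:330],(464,377)); cv2.imwrite('pics/c5.png',cv2.resize(np.hstack([a,b]),(800,320)))
E
```

```text
t 6.0 p [0.468  0.4611 0.2154] q [ 49.4  54.8  55.2 -12.5 123.7  75.7] F [-0.6 -0.4 -0.1] w 0.0856 gf 0.0
shift cm [  3.07   6.28 -13.04] rotvec [-4.4  2.4  0.1]
shift cm [  1.05   2.45 -15.54] rotvec [-4.4  2.4  0.1]
shift cm [ -0.57  -0.61 -17.54] rotvec [-4.4  2.4  0.1]
```

View pics/c5.png

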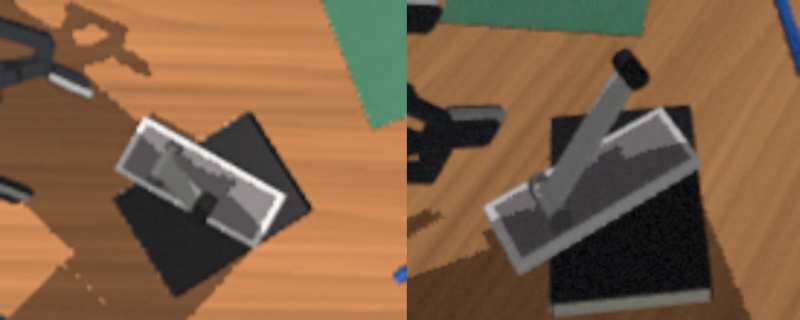

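The leg stands out, with the foot at right-crop px (630,68). The chart has not moved: its corners still map to about (120,240) and (159,284). Next is the side grasp near the top edge.

Call:
move_arm([
  [[1,3.1,6.3,-4,-4.4,2.4,0],[1,3.1,6.3,-8,-4.4,2.4,0],[1,3.1,6.3,-11,-4.4,2.4,0],[1,3.1,6.3,-13,-4.4,2.4,0],[1,3.1,6.3,-13,-4.4,2.4,0],[1,3.1,6.3,-13,-4.4,2.4,0],[1,3.1,6.3,-13,-4.4,2.4,0],[1,2.1,4.4,-14.3,-4.4,2.4,0],[1,1.1,2.5,-15.5,-4.4,2.4,0],[1,0.3,1,-16.5,-4.4,2.4,0],[1,-0.6,-0.6,-17.5,-4.4,2.4,0],[1,-0.6,-0.6,-17.5,-4.4,2.4,0],[1,-0.6,-0.6,-17.5,-4.4,2.4,0]],
])

```text
clock: 7.18
position: [0.4631, 0.4556, 0.0451]
eef_rot: [[0.236, 0.883, -0.405], [0.444, -0.469, -0.764], [-0.864, 0.001, -0.503]]
ft_force: [-0.4, 0.1, 0.1]
grip_width: 0.0855
grasp_force: 0.0
```

```bash
python3 g2.py
python3 - <<'E'
from h import *
s=save('side','side4.png')
cv2.imwrite('pics/c6.png',cv2.resize(s[300:420,150:310],(640,480),interpolation=cv2.INTER_CUBIC))
E
```

```text
t 7.18 p [0.4631 0.4556 0.0451] q [ 49.6  67.3  54.1 -12.1 117.2  78.1] F [-0.4  0.1  0.1] w 0.0855 gf 0.0
shift cm [3.57 6.83 3.99] rotvec [-0.1  0.1  0.1]
shift cm [1.55 3.   1.49] rotvec [-0.1  0.1  0.1]
shift cm [-0.07 -0.06 -0.51] rotvec [-0.1  0.1  0.1]
```

View pics/c6.png

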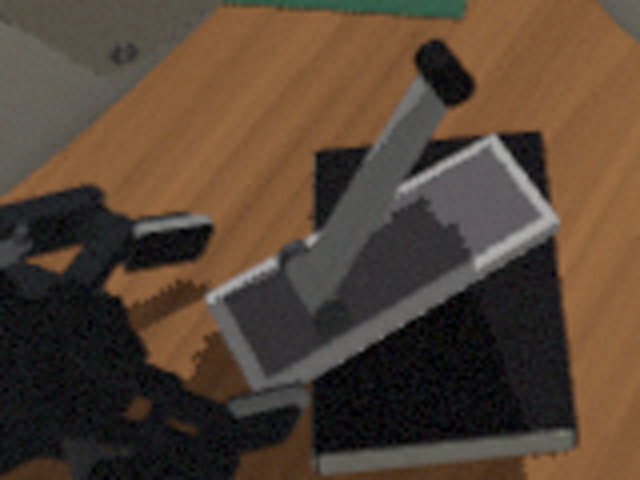

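The fingers straddle the top end, with the near fingertip at (305,395), about 20 mm past the chart's top edge. I'll lower slightly, then close.

Call:
move_arm([
  [[1,0,0,-0.3,0,0,0],[1,0,-0.1,-0.3,0,0,0],[0.8,0,-0.1,-0.3,0,0,0],[0.65,0,-0.1,-0.3,0,0,0],[0.5,0,-0.1,-0.3,0,0,0],[0.4,0,-0.1,-0.3,0,0,0],[0.4,0,-0.1,-0.3,0,0,0],[0.4,0,-0.1,-0.3,0,0,0],[0.4,0,-0.1,-0.3,0,0,0],[0.4,0,-0.1,-0.3,0,0,0],[0.4,0,-0.1,-0.3,0,0,0]],
], newtons=50)

```text
clock: 8.15
position: [0.4623, 0.4546, 0.0385]
eef_rot: [[0.234, 0.884, -0.405], [0.442, -0.468, -0.765], [-0.866, 0.0, -0.501]]
ft_force: [1.1, 2.9, 3.8]
grip_width: 0.0548
grasp_force: 54.7
```

```bash
python3 g2.py
```

```text
t 8.15 p [0.4623 0.4546 0.0385] q [ 49.6  67.8  54.2 -12.1 116.9  78.2] F [1.1 2.9 3.8] w 0.0548 gf 54.7
shift cm [3.64 6.93 4.65] rotvec [-0.   0.   0.1]
shift cm [1.62 3.1  2.15] rotvec [-0.   0.   0.1]
shift cm [0.   0.04 0.15] rotvec [-0.   0.   0.1]
```

Call:
move_arm([
  [[0.4,0,0,0.5,0,0,0],[0.4,0,0,1,0,0,0],[0.4,0,0,2,0,0,0],[0.4,0,0,4,0,0,0],[0.4,0,0,6,0,0,0],[0.4,0,0,9,0,0,0],[0.4,0,0,12,0,0,0],[0.4,0,0,15,0,0,0],[0.4,0,0,18,0,0,0],[0.4,0,0,20,0,0,0],[0.4,0,0,20,0,0,0],[0.4,0,0,20,0,0,0]],
])

```text
clock: 9.15
position: [0.4626, 0.4547, 0.2406]
eef_rot: [[0.237, 0.884, -0.404], [0.445, -0.468, -0.763], [-0.864, 0.001, -0.504]]
ft_force: [0.1, -0.5, -4.2]
grip_width: 0.0544
grasp_force: 54.2
```

```bash
cat > g3.py <<'E'
from h import *
import sys
def chart(rho,xm,lift,hd=23.5,tz=60,G=(.070,0,.017)):
    h=np.radians(hd); m=np.array([np.cos(h),np.sin(h),0]); u=np.array([0,0,1.]); r=np.radians(rho)
    X=np.cos(r)*m+np.sin(r)*u; Z=-np.sin(r)*m+np.cos(r)*u; Y=np.cross(Z,X); C=np.stack([X,Y,Z],1)
    E=np.array([.5848,.2178,.003])+xm*m+lift*u; o=E-C@[-.075,0,.012]; t=np.radians(tz)
    z=C@[-np.sin(t),0,-np.cos(t)]; R=np.stack([np.cross(-Y,z),-Y,z],1)
    return o+C@np.array(G)-.006*z, R, o, C
if __name__=='__main__':
    log()
    for rho,l in ((30,.15),(60,.12),(90,.05),(95,.05)): print(rho); go(*chart(rho,.065,l)[:2])
E
python3 g3.py
python3 - <<'E'
from h import *
s=save('side','side5.png')
cv2.imwrite('pics/c7.png',s[150:420,100:400])
E
```

```text
t 9.15 p [0.4626 0.4547 0.2406] q [ 49.6  55.2  54.  -13.9 129.1  74.8] F [ 0.1 -0.5 -4.2] w 0.0544 gf 54.2
30
shift cm [ 29.74 -16.07  -0.56] rotvec [ 20.6 -22.2 -37.7]
60
shift cm [ 24.43 -18.38   1.64] rotvec [ 41.3 -44.6 -34.9]
90
shift cm [ 17.45 -21.42  -3.74] rotvec [ 61.9 -66.8 -30.2]
95
shift cm [ 16.25 -21.94  -3.87] rotvec [ 65.4 -70.5 -29.2]
```

View pics/c7.png

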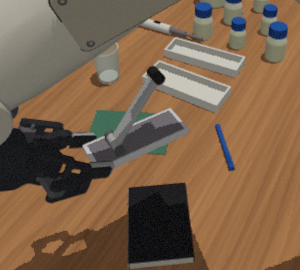

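Call:
move_arm([
  [[0.4,1,-1.3,1,3.9,-4.2,-1.9],[0.4,2.2,-2.7,1,7.7,-8.4,-3.8],[0.4,3.3,-4,2,11.6,-12.6,-5.6],[0.4,4.4,-5.3,2,15.5,-16.7,-7.5],[0.4,5.5,-6.7,3,19.3,-20.9,-9.4],[0.4,6.6,-8,3,23.2,-25,-11.3],[0.4,7.7,-9.4,3,27.1,-29.2,-13.2],[0.4,8.7,-10.7,3,31,-33.4,-15.1],[0.4,9.8,-12,3,34.8,-37.6,-17],[0.4,10.9,-13.4,3,38.7,-41.8,-18.9],[0.4,12,-14.7,3,42.6,-45.9,-20.8],[0.4,13.1,-16,3,46.4,-50,-22.6],[0.4,14.2,-17.4,2,50.3,-54.3,-24.5],[0.4,15.3,-18.7,0,54.2,-58.4,-26.4],[0.4,16.4,-20,-2,58,-62.6,-28.3],[0.4,17.5,-21.4,-3.7,61.9,-66.8,-30.2],[0.4,17.5,-21.4,-3.7,61.9,-66.8,-30.2],[0.4,17.5,-21.4,-3.7,61.9,-66.8,-30.2],[0.4,17.5,-21.4,-3.7,61.9,-66.8,-30.2],[0.4,17.5,-21.4,-3.7,61.9,-66.8,-30.2]],
])

```text
clock: 10.87
position: [0.6377, 0.2413, 0.2018]
eef_rot: [[0.796, 0.401, 0.453], [0.349, -0.916, 0.198], [0.494, 0.0, -0.869]]
ft_force: [-1.2, 0.5, -3.7]
grip_width: 0.0546
grasp_force: 54.8
```

Run:
```python
from g3 import *
s=log(); print(np.round(s['eef_rot'],3).tolist())
for rho,l in ((90,.01),(95,.01),(100,.01)): print(rho); go(*chart(rho,.065,l)[:2])
a=save('side','side6.png'); b=save('top','top6.png')
# predicted side pixels of chart pts at rho 90 lift .05
p,R,o,C=chart(90,.065,.05)
for n,q in(('edge',[-.075,0,.012]),('topL',[.075,.028,.012]),('foot',[-.0346,0,.1153]),('botL',[-.075,.028,.012]),('botR',[-.075,-.028,.012])): print(n,proj('side',o+C@np.array(q)).round(),proj('top',o+C@np.array(q)).round())
cv2.imwrite('pics/c8.png',cv2.resize(np.hstack([a[150:350,140:340],b[120:320,130:330]]),None,fx=2,fy=2))
```

```text
t 10.87 p [0.6377 0.2413 0.2018] q [ 19.7  18.2 110.7   5.2  21.6  81.7] F [-1.2  0.5 -3.7] w 0.0546 gf 54.8
[[0.796, 0.401, 0.453], [0.349, -0.916, 0.198], [0.494, 0.0, -0.869]]
90
shift cm [-0.06 -0.08 -3.86] rotvec [ 0.2 -0.3 -0.1]
95
shift cm [-1.26 -0.6  -3.99] rotvec [ 2.2 -4.9 -0.1]
100
shift cm [-2.44 -1.11 -4.23] rotvec [ 4.2 -9.5 -0.1]
edge [198. 262.] [195. 182.]
topL [184. 216.] [173. 179.]
foot [244. 251.] [207. 217.]
botL [195. 271.] [185. 186.]
botR [202. 253.] [205. 178.]
```

View pics/c8.png

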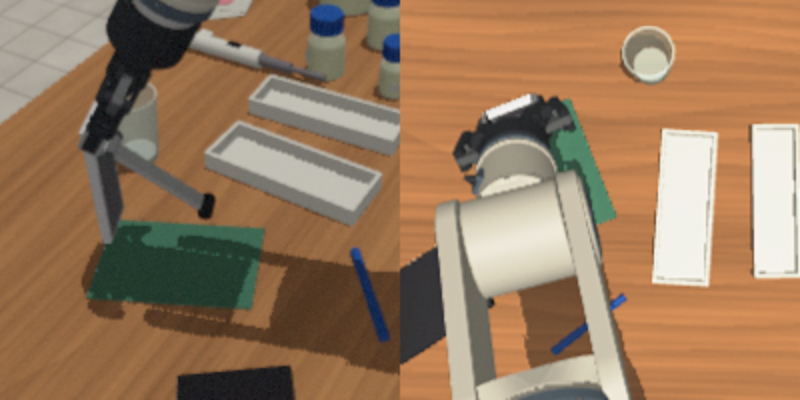

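The chart hangs upright over the mat with its face away from the robot: bottom edge at left-crop (113,235), foot at (207,207). Next I'll tilt it back and lower it.

Call:
move_arm([
  [[0.4,-0.8,-0.4,-1.5,2,-4.6,0],[0.4,-1.5,-0.7,-3,3.4,-7.7,-0.1],[0.4,-1.9,-0.9,-3.6,4.2,-9.5,-0.1],[0.4,-1.9,-0.9,-3.9,4.2,-9.5,-0.1],[0.4,-1.9,-0.9,-3.9,4.2,-9.5,-0.1],[0.4,-1.9,-0.9,-3.9,4.2,-9.5,-0.1],[0.4,-1.9,-0.9,-3.9,4.2,-9.5,-0.1]],
])

```text
clock: 11.55
position: [0.6229, 0.2472, 0.175]
eef_rot: [[0.703, 0.423, 0.572], [0.308, -0.906, 0.291], [0.641, -0.029, -0.767]]
ft_force: [0.2, -1.0, -3.2]
grip_width: 0.0542
grasp_force: 54.8
```

Run:
```python
from g3 import *
s=log()
for rho,l in ((100,.0),(104,.0),(107,.0)): print(rho); go(*chart(rho,.07,l)[:2])
```

```text
t 11.55 p [0.6229 0.2472 0.175 ] q [ 19.1  19.3 119.7  75.4   5.2  11.2] F [ 0.2 -1.  -3.2] w 0.0542 gf 54.8
100
shift cm [-0.51 -1.5  -2.55] rotvec [-1.5 -0.8 -1.5]
104
shift cm [-1.44 -1.91 -2.82] rotvec [ 0.2 -4.4 -1.6]
107
shift cm [-2.12 -2.21 -3.07] rotvec [ 1.4 -7.2 -1.6]
```

Call:
move_arm([
  [[0.4,0,0,0,0,0,0],[0.4,0,0,0,0,0,0],[0.4,0,0,0,0,0,0],[0.4,0,0,0,0,0,0]],
])

```text
clock: 11.88
position: [0.6227, 0.2464, 0.1746]
eef_rot: [[0.704, 0.422, 0.571], [0.308, -0.906, 0.29], [0.64, -0.029, -0.768]]
ft_force: [0.8, -0.4, -4.2]
grip_width: 0.0544
grasp_force: 54.8
```

Run:
```python
from g3 import *
s=log(); print(np.round(s['eef_rot'],3).tolist())
for rho,l in ((97,0),(100,.0),(104,.0),(107,.0)): print(rho); go(*chart(rho,.07,l)[:2])
```

```text
t 11.88 p [0.6227 0.2464 0.1746] q [ 19.1  19.3 119.8  74.6   5.2  12. ] F [ 0.8 -0.4 -4.2] w 0.0544 gf 54.8
[[0.704, 0.422, 0.571], [0.308, -0.906, 0.29], [0.64, -0.029, -0.768]]
97
shift cm [ 0.22 -1.11 -2.35] rotvec [-2.6  1.9 -1.4]
100
shift cm [-0.48 -1.42 -2.51] rotvec [-1.4 -0.8 -1.5]
104
shift cm [-1.41 -1.83 -2.78] rotvec [ 0.2 -4.5 -1.5]
107
shift cm [-2.1  -2.12 -3.03] rotvec [ 1.5 -7.2 -1.6]
```

Call:
move_arm([
  [[0.4,-1.4,-1.8,-1.8,0.2,-4.5,-1.5],[0.4,-1.4,-1.8,-1.8,0.2,-4.5,-1.5],[0.4,-1.4,-1.8,-1.8,0.2,-4.5,-1.5],[0.4,-1.4,-1.8,-1.8,0.2,-4.5,-1.5],[0.4,-1.4,-1.8,-1.8,0.2,-4.5,-1.5],[0.4,-1.4,-1.8,-1.8,0.2,-4.5,-1.5],[0.4,-1.4,-1.8,-1.8,0.2,-4.5,-1.5],[0.4,-1.4,-1.8,-1.8,0.2,-4.5,-1.5],[0.4,-1.4,-1.8,-1.8,0.2,-4.5,-1.5],[0.4,-1.4,-1.8,-1.8,0.2,-4.5,-1.5],[0.4,-1.4,-1.8,-1.8,0.2,-4.5,-1.5],[0.4,-1.4,-1.8,-1.8,0.2,-4.5,-1.5]],
])

```text
clock: 12.88
position: [0.6086, 0.2282, 0.1564]
eef_rot: [[0.66, 0.399, 0.637], [0.287, -0.917, 0.277], [0.694, 0.0, -0.72]]
ft_force: [-1.3, 0.2, -4.6]
grip_width: 0.0547
grasp_force: 54.8
```

Run:
```python
from g3 import *
s=log(); print(np.round(s['eef_rot'],3).tolist())
for rho,l in ((100,.0),(104,.0),(107,.0)): print(rho); go(*chart(rho,.07,l)[:2])
```

```text
t 12.88 p [0.6086 0.2282 0.1564] q [ 18.8  20.5 125.1 161.1  10.  -74.8] F [-1.3  0.2 -4.6] w 0.0547 gf 54.8
[[0.66, 0.399, 0.637], [0.287, -0.917, 0.277], [0.694, 0.0, -0.72]]
100
shift cm [ 0.92  0.39 -0.69] rotvec [-1.6  3.6 -0. ]
104
shift cm [-0.01 -0.01 -0.96] rotvec [ 0. -0. -0.]
107
shift cm [-0.69 -0.31 -1.21] rotvec [ 1.2 -2.8 -0. ]
```

Call:
move_arm([
  [[0.4,-0.3,-0.1,-0.3,0.6,-1.4,0],[0.4,-0.7,-0.3,-0.6,1.2,-2.8,0],[0.4,-0.7,-0.3,-0.8,1.2,-2.8,0],[0.4,-0.7,-0.3,-1,1.2,-2.8,0],[0.4,-0.7,-0.3,-1,1.2,-2.8,0]],
])

```text
clock: 13.3
position: [0.6017, 0.2252, 0.146]
eef_rot: [[0.626, 0.399, 0.67], [0.272, -0.917, 0.291], [0.731, 0.0, -0.682]]
ft_force: [0.3, 0.2, -3.8]
grip_width: 0.0545
grasp_force: 54.9
```

Run:
```python
from g3 import *
s=log()
go(*chart(107,.07,0)[:2])
a=save('side','side7.png'); cv2.imwrite('pics/c9.png',cv2.resize(a[180:330,150:310],None,fx=4,fy=4,interpolation=cv2.INTER_CUBIC))
```

```text
t 13.3 p [0.6017 0.2252 0.146 ] q [ 18.6  22.2 127.8 168.   17.2 -81.8] F [ 0.3  0.2 -3.8] w 0.0545 gf 54.9
shift cm [-0.   -0.   -0.17] rotvec [ 0. -0.  0.]
```

View pics/c9.png

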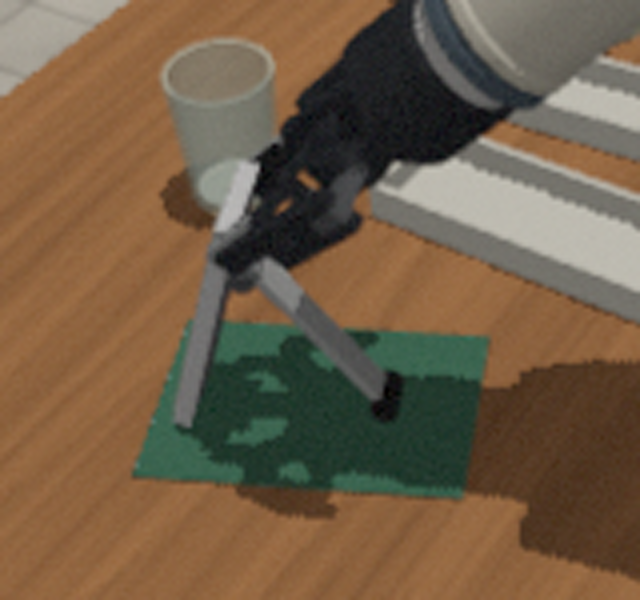

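The chart is in standing attitude just above the mat, with its bottom edge near (185,425) and its foot near (387,405). I'll lower it to contact.

Call:
move_arm([
  [[0.4,0,0,-0.1,0,0,0],[0.4,0,0,-0.2,0,0,0],[0.4,0,0,-0.3,0,0,0],[0.4,0,0,-0.3,0,0,0],[0.4,0,0,-0.3,0,0,0]],
])

```text
clock: 13.77
position: [0.6017, 0.225, 0.1433]
eef_rot: [[0.625, 0.398, 0.671], [0.272, -0.917, 0.291], [0.732, 0.0, -0.682]]
ft_force: [1.4, -0.0, -1.7]
grip_width: 0.0543
grasp_force: 54.9
```

Call:
move_arm([
  [[0.4,0,0,-0.1,0,0,0],[0.4,0,0,-0.1,0,0,0],[0.64,0,0,-0.1,0,0,0],[0.66,0,0,-0.1,0,0,0],[0.68,0,0,-0.1,0,0,0],[0.7,0,0,-0.1,0,0,0],[0.75,0,0,-0.1,0,0,0],[0.85,0,0,-0.1,0,0,0],[0.95,0,0,-0.1,0,0,0],[1,0,0,-0.1,0,0,0],[1,0,0,-0.1,0,0,0],[1,-0.5,-0.2,0.4,0,0,0],[1,-1.3,-0.6,1.3,0,0,0],[1,-2.7,-1.2,2.7,0,0,0],[1,-4,-1.7,4.1,0,0,0],[1,-5.4,-2.3,5.4,0,0,0],[1,-6.7,-2.9,6.8,0,0,0],[1,-6.7,-2.9,8,0,0,0],[1,-6.7,-2.9,9,0,0,0],[1,-6.7,-2.9,9,0,0,0]],
])

```text
clock: 15.43
position: [0.5348, 0.196, 0.2358]
eef_rot: [[0.622, 0.398, 0.674], [0.271, -0.917, 0.292], [0.734, 0.001, -0.679]]
ft_force: [-0.1, -0.3, 0.4]
grip_width: 0.0858
grasp_force: 0.0
```

Run:
```python
from g3 import *
s=log(); print(np.round(s['eef_rot'],3).tolist())
a=save('side','side8.png'); b=save('top','top8.png')
p,R,o,C=chart(107,.07,0)
for n,q in(('edge',[-.075,0,.012]),('foot',[-.0346,0,.1153])): print(n,proj('side',o+C@np.array(q)).round())
cv2.imwrite('pics/c10.png',np.hstack([cv2.resize(a[180:330,150:310],None,fx=2.67,fy=2.67,interpolation=cv2.INTER_CUBIC),cv2.resize(b[100:320,130:350],(400,400))[:400]]) if 0 else cv2.resize(a[120:330,150:430],None,fx=2,fy=2))
```

```text
t 15.43 p [0.5348 0.196  0.2358] q [ 17.6   5.3 133.1 141.7   6.9 -56. ] F [-0.1 -0.3  0.4] w 0.0858 gf 0.0
[[0.622, 0.398, 0.674], [0.271, -0.917, 0.292], [0.734, 0.001, -0.679]]
edge [199. 278.]
foot [247. 278.]
```

View pics/c10.png

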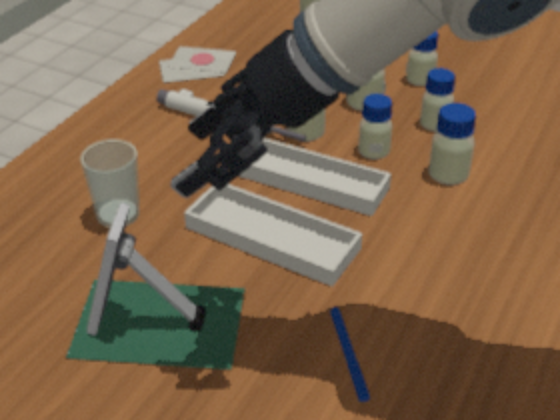

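The chart stands on the mat: edge near full-frame (197,283), foot near (248,279) against a predicted (247,278). Now I'll bring the tool upright at a safe height.

```bash
cat > det.py <<'E'
from h import *
D=np.array([[1,0,0],[0,-1,0],[0,0,-1.]])
def caps(show=True):
    im=env.camera('top'); hsv=cv2.cvtColor(im,cv2.COLOR_BGR2HSV); b=cv2.inRange(hsv,(108,150,70),(125,255,255))
    n,l,st,c=cv2.connectedComponentsWithStats(b); out=[]
    for k in range(1,n):
        if 100<st[k,4]<330 and max(st[k,2:4])<24 and st[k,4]/(st[k,2]*st[k,3])>.6:
            L=st[k,4]>205; out.append(('L' if L else 'S',ray('top',*c[k],.094 if L else .079)[:2].round(4).tolist(),int(st[k,4])))
    if show:
        for o in out: print(o)
    return out
E
python3 - <<'E'
from det import *
go([.45,-.05,.36],D)
E
```

```text
shift cm [ -8.43 -24.58  12.65] rotvec [ -9.6  46.4 -22.1]
```

Call:
move_arm([
  [[1,-2,-1,4,0,0,0],[1,-3,-4,8,0,0,0],[1,-5,-8,12,0,0,0],[1,-7,-12,12.7,-1,5,-2],[1,-8.4,-16,12.7,-2,10,-4],[1,-8.4,-20,12.7,-3,15,-7],[1,-8.4,-24.6,12.7,-4,20,-10],[1,-8.4,-24.6,12.7,-5,26,-12],[1,-8.4,-24.6,12.7,-7,32,-15],[1,-8.4,-24.6,12.7,-8,38,-18],[1,-8.4,-24.6,12.7,-9,43,-20],[1,-8.4,-24.6,12.7,-9.6,46.4,-22.1],[1,-8.4,-24.6,12.7,-9.6,46.4,-22.1],[1,-8.4,-24.6,12.7,-9.6,46.4,-22.1],[1,-8.4,-24.6,12.7,-9.6,46.4,-22.1],[1,-8.4,-24.6,12.7,-9.6,46.4,-22.1],[1,-8.4,-24.6,12.7,-9.6,46.4,-22.1],[1,-8.4,-24.6,12.7,-9.6,46.4,-22.1],[1,-8.4,-24.6,12.7,-9.6,46.4,-22.1],[1,-8.4,-24.6,12.7,-9.6,46.4,-22.1]],
])

```text
clock: 17.2
position: [0.4497, -0.0486, 0.3585]
eef_rot: [[1.0, 0.004, -0.002], [0.004, -1.0, 0.004], [-0.002, -0.004, -1.0]]
ft_force: [-0.3, 0.2, 0.6]
grip_width: 0.0853
grasp_force: 0.0
```

Run:
```python
from det import *
s=log(); caps()
for L,p in (('L',(.61,-.195)),('L',(.5676,-.3075)),('L',(.393,-.1955)),('S',(.5156,-.4093)),('S',(.5034,-.1967)),('S',(.4513,-.3018))):
    print(L,p); go([*p,.15],D)
```

```text
t 17.2 p [ 0.4497 -0.0486  0.3585] q [ -6.5  -0.9 106.    0.2  75.   83.2] F [-0.3  0.2  0.6] w 0.0853 gf 0.0
('L', [0.6097, -0.1942], 238)
('L', [0.5673, -0.3065], 249)
('S', [0.5155, -0.4079], 176)
('S', [0.5041, -0.1961], 155)
('S', [0.4513, -0.3007], 165)
L (0.61, -0.195)
shift cm [ 16.05 -14.62 -20.88] rotvec [-0.2 -0.1 -0.2]
L (0.5676, -0.3075)
shift cm [ 11.81 -25.87 -20.88] rotvec [-0.2 -0.1 -0.2]
L (0.393, -0.1955)
shift cm [ -5.65 -14.67 -20.88] rotvec [-0.2 -0.1 -0.2]
S (0.5156, -0.4093)
shift cm [  6.61 -36.05 -20.88] rotvec [-0.2 -0.1 -0.2]
S (0.5034, -0.1967)
shift cm [  5.39 -14.79 -20.88] rotvec [-0.2 -0.1 -0.2]
S (0.4513, -0.3018)
shift cm [  0.18 -25.3  -20.88] rotvec [-0.2 -0.1 -0.2]
```

Call:
move_arm([
  [[0.8,8,-7,-8,0,0,0],[0.8,16,-14.6,-15,-0.2,-0.1,-0.2],[0.8,16,-14.6,-20,-0.2,-0.1,-0.2],[0.8,16,-14.6,-20,-0.2,-0.1,-0.2],[0.8,16,-14.6,-20,-0.2,-0.1,-0.2],[0.8,16,-14.6,-20,-0.2,-0.1,-0.2],[0.8,16,-14.6,-20,-0.2,-0.1,-0.2],[0.8,16,-14.6,-20,-0.2,-0.1,-0.2],[0.8,16,-14.6,-23,-0.2,-0.1,-0.2],[0.8,16,-14.6,-25.5,-0.2,-0.1,-0.2],[0.8,16,-14.6,-26.6,-0.2,-0.1,-0.2],[0.8,16,-14.6,-26.6,-0.2,-0.1,-0.2],[0.5,16,-14.6,-26.6,-0.2,-0.1,-0.2],[0.3,16,-14.6,-26.6,-0.2,-0.1,-0.2],[0.3,16,-14.6,-26.6,-0.2,-0.1,-0.2],[0.3,16,-14.6,-26.6,-0.2,-0.1,-0.2],[0.3,16,-14.6,-26.6,-0.2,-0.1,-0.2],[0.3,16,-14.6,-26.6,-0.2,-0.1,-0.2]],
], newtons=40)

```text
clock: 18.75
position: [0.6115, -0.1961, 0.096]
eef_rot: [[1.0, -0.003, 0.004], [-0.003, -1.0, -0.004], [0.004, 0.004, -1.0]]
ft_force: [0.2, 2.8, 8.2]
grip_width: 0.0451
grasp_force: 41.6
```

Run:
```python
from det import *
log(); go([.605,.032,.098],D)
```

```text
t 18.75 p [ 0.6115 -0.1961  0.096 ] q [-17.9  31.9  98.2  -0.2  49.7  72.4] F [0.2 2.8 8.2] w 0.0451 gf 41.6
shift cm [-0.65 22.81  0.2 ] rotvec [0.2 0.2 0.2]
```

Call:
move_arm([
  [[0.3,0,0,2,0,0,0],[0.3,0,0,5,0,0,0],[0.3,0,4,6,0,0,0],[0.3,-0.3,8,6,0,0,0],[0.3,-0.6,12,6,0,0,0],[0.3,-0.6,16,6,0,0,0],[0.3,-0.6,20,6,0,0,0],[0.3,-0.6,22.8,6,0,0,0],[0.3,-0.6,22.8,6,0,0,0],[0.3,-0.6,22.8,6,0,0,0],[0.3,-0.6,22.8,4,0,0,0],[0.3,-0.6,22.8,2,0,0,0],[0.3,-0.6,22.8,1,0,0,0],[0.3,-0.6,22.8,0.6,0,0,0],[0.3,-0.6,22.8,0.6,0,0,0],[0.3,-0.6,22.8,0.6,0,0,0]],
])

```text
clock: 20.08
position: [0.6047, 0.0309, 0.1005]
eef_rot: [[1.0, -0.004, 0.001], [-0.004, -1.0, -0.003], [0.001, 0.003, -1.0]]
ft_force: [-0.7, 0.1, -1.3]
grip_width: 0.0447
grasp_force: 41.1
```

Run:
```python
from det import *
log(); caps()
```

```text
t 20.08 p [0.6047 0.0309 0.1005] q [  2.9  29.  102.8  -0.3  48.2  93.3] F [-0.7  0.1 -1.3] w 0.0447 gf 41.1
('L', [0.5673, -0.3065], 250)
('S', [0.5155, -0.4079], 176)
('S', [0.5035, -0.1962], 160)
('S', [0.4514, -0.3005], 167)
('L', [0.3932, -0.1948], 249)
```

Call:
move_arm([
  [[0.6,0,0,0,0,0,0],[0.8,0,0,0,0,0,0],[0.8,0,0,0,0,0,0],[0.8,0,0,3,0,0,0],[0.8,0,0,7,0,0,0],[0.8,-1,-4,8,0,0,0],[0.8,-3.7,-33.8,8,0,0,0],[0.8,-3.7,-33.8,8,0,0,0],[0.8,-3.7,-33.8,8,0,0,0],[0.8,-3.7,-33.8,8,0,0,0],[0.8,-3.7,-33.8,8,0,0,0],[0.8,-3.7,-33.8,8,0,0,0],[0.8,-3.7,-33.8,8,0,0,0],[0.8,-3.7,-33.8,8,0,0,0],[0.8,-3.7,-33.8,8,0,0,0],[0.8,-3.7,-33.8,8,0,0,0],[0.8,-3.7,-33.8,5,0,0,0],[0.8,-3.7,-33.8,2,0,0,0],[0.8,-3.7,-33.8,0,0,0,0],[0.8,-3.7,-33.8,-0.4,0,0,0]],
])

```text
clock: 21.8
position: [0.5655, -0.3029, 0.0924]
eef_rot: [[1.0, -0.001, -0.005], [-0.001, -1.0, 0.0], [-0.005, -0.0, -1.0]]
ft_force: [-1.1, -0.6, -0.8]
grip_width: 0.0682
grasp_force: 0.0
```

Call:
move_arm([
  [[0.7,0,0,0,0,0,0],[0.5,0,0,0,0,0,0],[0.3,0,0,0,0,0,0],[0.3,0,0,0,0,0,0],[0.3,0,0,0,0,0,0],[0.3,0,0,0,0,0,0],[0.3,0,0,0,0,0,0]],
])

```text
clock: 22.38
position: [0.5682, -0.3064, 0.0975]
eef_rot: [[1.0, -0.003, 0.003], [-0.003, -1.0, -0.004], [0.003, 0.004, -1.0]]
ft_force: [0.3, 0.8, 7.7]
grip_width: 0.0447
grasp_force: 41.7
```

Run:
```python
from det import *
log(); caps(); go([.542,.034,.1005],D)
```

```text
t 22.38 p [ 0.5682 -0.3064  0.0975] q [-28.4  32.   97.7  -0.2  50.1  61.9] F [0.3 0.8 7.7] w 0.0447 gf 41.7
('L', [0.6032, 0.03], 239)
('S', [0.5155, -0.4081], 176)
('S', [0.5034, -0.1962], 159)
('L', [0.3934, -0.1947], 250)
shift cm [-2.62 34.04  0.31] rotvec [0.2 0.1 0.2]
```

Call:
move_arm([
  [[0.3,0,0,3,0,0,0],[0.3,0,0,7,0,0,0],[0.3,0,0,10,0,0,0],[0.3,-0.5,4,10,0,0,0],[0.3,-2.6,34,10,0,0,0],[0.3,-2.6,34,10,0,0,0],[0.3,-2.6,34,10,0,0,0],[0.3,-2.6,34,10,0,0,0],[0.3,-2.6,34,10,0,0,0],[0.3,-2.6,34,10,0,0,0],[0.3,-2.6,34,10,0,0,0],[0.3,-2.6,34,10,0,0,0],[0.3,-2.6,34,10,0,0,0],[0.3,-2.6,34,10,0,0,0],[0.3,-2.6,34,7,0,0,0],[0.3,-2.6,34,4,0,0,0],[0.3,-2.6,34,2,0,0,0],[0.3,-2.6,34,1,0,0,0],[0.3,-2.6,34,0.6,0,0,0],[0.3,-2.6,34,0.6,0,0,0]],
])

```text
clock: 24.1
position: [0.5418, 0.0322, 0.1027]
eef_rot: [[1.0, -0.005, 0.001], [-0.005, -1.0, -0.004], [0.001, 0.004, -1.0]]
ft_force: [0.0, 0.7, -1.9]
grip_width: 0.0449
grasp_force: 42.4
```

Call:
move_arm([
  [[0.3,0,0,0,0,0,0],[0.3,0,0,0,0,0,0]],
])

```text
clock: 24.27
position: [0.542, 0.033, 0.1027]
eef_rot: [[1.0, -0.004, 0.002], [-0.004, -1.0, -0.003], [0.002, 0.003, -1.0]]
ft_force: [-0.3, -0.3, -2.1]
grip_width: 0.0447
grasp_force: 42.4
```

Run:
```python
from det import *
log(); caps(); go([.3934,-.196,.095],D)
```

```text
t 24.27 p [0.542  0.033  0.1027] q [  3.4  24.4 110.6  -0.3  44.9  93.9] F [-0.3 -0.3 -2.1] w 0.0447 gf 42.4
('S', [0.5155, -0.4079], 176)
('S', [0.5035, -0.1961], 161)
('S', [0.4514, -0.3006], 165)
('L', [0.3932, -0.1948], 249)
shift cm [-14.85 -22.92  -0.76] rotvec [0.2 0.1 0.2]
```

Call:
move_arm([
  [[0.3,0,0,-0.2,0,0,0],[0.6,0,0,-0.2,0,0,0],[0.8,0,0,-0.2,0,0,0],[0.8,0,0,-0.2,0,0,0],[0.8,0,0,3,0,0,0],[0.8,0,0,7,0,0,0],[0.8,-2,-4,8,0,0,0],[0.8,-14.8,-22.9,8,0,0,0],[0.8,-14.8,-22.9,8,0,0,0],[0.8,-14.8,-22.9,8,0,0,0],[0.8,-14.8,-22.9,8,0,0,0],[0.8,-14.8,-22.9,8,0,0,0],[0.8,-14.8,-22.9,8,0,0,0],[0.8,-14.8,-22.9,8,0,0,0],[0.8,-14.8,-22.9,8,0,0,0],[0.8,-14.8,-22.9,5,0,0,0],[0.8,-14.8,-22.9,2,0,0,0],[0.8,-14.8,-22.9,0,0,0,0],[0.8,-14.8,-22.9,-0.8,0,0,0],[0.8,-14.8,-22.9,-0.8,0,0,0]],
])

```text
clock: 25.98
position: [0.3928, -0.1939, 0.0925]
eef_rot: [[1.0, -0.002, -0.003], [-0.002, -1.0, -0.001], [-0.003, 0.001, -1.0]]
ft_force: [-0.1, 1.0, 0.4]
grip_width: 0.0686
grasp_force: 0.0
```

Call:
move_arm([
  [[0.7,0,0,0,0,0,0],[0.5,0,0,0,0,0,0],[0.3,0,0,0,0,0,0],[0.3,0,0,0,0,0,0],[0.3,0,0,0,0,0,0],[0.3,0,0,0,0,0,0],[0.3,0,0,0,0,0,0]],
])

```text
clock: 26.57
position: [0.3943, -0.1953, 0.0953]
eef_rot: [[1.0, -0.004, 0.003], [-0.004, -1.0, -0.004], [0.003, 0.004, -1.0]]
ft_force: [1.3, 3.9, 6.9]
grip_width: 0.0448
grasp_force: 40.9
```

Run:
```python
from det import *
log(); caps(); go([.478,.036,.1005],D)
```

```text
t 26.57 p [ 0.3943 -0.1953  0.0953] q [-26.5  17.9 123.3  -0.2  38.6  63.9] F [1.3 3.9 6.9] w 0.0448 gf 40.9
('L', [0.6032, 0.03], 239)
('L', [0.5413, 0.0313], 233)
('S', [0.5155, -0.4079], 176)
('S', [0.5035, -0.1961], 161)
('S', [0.4513, -0.3006], 166)
shift cm [ 8.37 23.13  0.52] rotvec [0.2 0.2 0.2]
```

Call:
move_arm([
  [[0.3,0,0,3,0,0,0],[0.3,0,0,6,0,0,0],[0.3,1,3,8,0,0,0],[0.3,8.4,23.1,8,0,0,0],[0.3,8.4,23.1,8,0,0,0],[0.3,8.4,23.1,8,0,0,0],[0.3,8.4,23.1,8,0,0,0],[0.3,8.4,23.1,8,0,0,0],[0.3,8.4,23.1,8,0,0,0],[0.3,8.4,23.1,8,0,0,0],[0.3,8.4,23.1,8,0,0,0],[0.3,8.4,23.1,6,0,0,0],[0.3,8.4,23.1,4,0,0,0],[0.3,8.4,23.1,2,0,0,0],[0.3,8.4,23.1,1,0,0,0],[0.3,8.4,23.1,0.5,0,0,0],[0.3,8.4,23.1,0.4,0,0,0],[0.3,8.4,23.1,0.4,0,0,0],[0.3,8.4,23.1,0.4,0,0,0]],
])

```text
clock: 28.2
position: [0.4772, 0.0351, 0.0992]
eef_rot: [[1.0, -0.005, 0.001], [-0.005, -1.0, -0.003], [0.001, 0.003, -1.0]]
ft_force: [-2.9, 2.4, 6.7]
grip_width: 0.0446
grasp_force: 45.2
```

Run:
```python
from det import *
log(); caps(); go([.5035,-.197,.078],D)
```

```text
t 28.2 p [0.4772 0.0351 0.0992] q [  4.1  20.2 118.5  -0.2  41.2  94.6] F [-2.9  2.4  6.7] w 0.0446 gf 45.2
('L', [0.6032, 0.03], 239)
('S', [0.5466, 0.0316], 175)
('S', [0.5154, -0.408], 175)
('S', [0.5035, -0.1962], 160)
('S', [0.4513, -0.3006], 166)
shift cm [  2.62 -23.21  -2.12] rotvec [0.2 0.  0.3]
```

Call:
move_arm([
  [[0.6,0,0,0,0,0,0],[0.8,0,0,0,0,0,0],[0.8,0,0,0,0,0,0],[0.8,0,0,3,0,0,0],[0.8,0,0,7,0,0,0],[0.8,1,-4,8,0,0,0],[0.8,2.6,-23.1,8,0,0,0],[0.8,2.6,-23.1,8,0,0,0],[0.8,2.6,-23.1,8,0,0,0],[0.8,2.6,-23.1,8,0,0,0],[0.8,2.6,-23.1,8,0,0,0],[0.75,2.6,-23.1,8,0,0,0],[0.7,2.6,-23.1,8,0,0,0],[0.7,2.6,-23.1,8,0,0,0],[0.7,2.6,-23.1,5,0,0,0],[0.7,2.6,-23.1,2,0,0,0],[0.7,2.6,-23.1,0,0,0,0],[0.7,2.6,-23.1,-1.6,0,0,0],[0.7,2.6,-23.1,-1.7,0,0,0],[0.7,2.6,-23.1,-1.7,0,0,0]],
])

```text
clock: 29.92
position: [0.5028, -0.1937, 0.0805]
eef_rot: [[1.0, -0.002, -0.002], [-0.002, -1.0, -0.002], [-0.002, 0.002, -1.0]]
ft_force: [-0.8, 0.0, 0.0]
grip_width: 0.06
grasp_force: 0.0
```

Call:
move_arm([
  [[0.5,0,0,0,0,0,0],[0.3,0,0,0,0,0,0],[0.2,0,0,0,0,0,0],[0.2,0,0,0,0,0,0],[0.2,0,0,0,0,0,0],[0.2,0,0,0,0,0,0],[0.2,0,0,0,0,0,0]],
])

```text
clock: 30.5
position: [0.5042, -0.1952, 0.0824]
eef_rot: [[1.0, -0.004, 0.003], [-0.004, -1.0, -0.003], [0.003, 0.003, -1.0]]
ft_force: [-0.7, 2.5, 7.0]
grip_width: 0.037
grasp_force: 40.3
```

Run:
```python
from det import *
log(); caps(); go([.6145,-.0895,.085],D)
```

```text
t 30.5 p [ 0.5042 -0.1952  0.0824] q [-21.2  26.  111.6  -0.2  42.2  69.1] F [-0.7  2.5  7. ] w 0.037 gf 40.3
('L', [0.6032, 0.03], 239)
('L', [0.5413, 0.0313], 233)
('S', [0.5155, -0.4079], 176)
('L', [0.4746, 0.0332], 239)
shift cm [11.03 10.57  0.26] rotvec [0.2 0.2 0.2]
```

Call:
move_arm([
  [[0.2,0,0,3,0,0,0],[0.2,0,0,6,0,0,0],[0.2,2,2,6,0,0,0],[0.2,11,10.6,6,0,0,0],[0.2,11,10.6,6,0,0,0],[0.2,11,10.6,6,0,0,0],[0.2,11,10.6,6,0,0,0],[0.2,11,10.6,6,0,0,0],[0.2,11,10.6,6,0,0,0],[0.2,11,10.6,4,0,0,0],[0.2,11,10.6,2,0,0,0],[0.2,11,10.6,1,0,0,0],[0.2,11,10.6,0.5,0,0,0],[0.2,11,10.6,0.4,0,0,0],[0.2,11,10.6,0.4,0,0,0],[0.2,11,10.6,0.4,0,0,0]],
])

```text
clock: 31.88
position: [0.6127, -0.0906, 0.0871]
eef_rot: [[1.0, -0.004, 0.0], [-0.004, -1.0, -0.004], [0.0, 0.004, -1.0]]
ft_force: [-6.6, -2.1, 15.0]
grip_width: 0.037
grasp_force: 43.6
```

Run:
```python
from det import *
log(); caps(); go([.4513,-.3012,.082],D);  go([.5155,-.4085,.082],D)
```

```text
t 31.88 p [ 0.6127 -0.0906  0.0871] q [ -8.4  31.  101.3  -0.3  47.6  82. ] F [-6.6 -2.1 15. ] w 0.037 gf 43.6
('L', [0.6034, 0.0302], 236)
('L', [0.5414, 0.0314], 229)
('S', [0.5155, -0.4079], 176)
('L', [0.4748, 0.0329], 228)
('S', [0.4512, -0.3007], 166)
shift cm [-16.14 -21.06  -0.51] rotvec [0.2 0.  0.2]
shift cm [ -9.72 -31.79  -0.51] rotvec [0.2 0.  0.2]
```

Call:
move_arm([
  [[0.2,0,0,0.1,0,0,0],[0.6,0,0,0.1,0,0,0],[0.7,0,0,0.1,0,0,0],[0.7,0,0,3,0,0,0],[0.7,0,0,7,0,0,0],[0.7,-2,-3,8,0,0,0],[0.7,-16.1,-21,8,0,0,0],[0.7,-16.1,-21,8,0,0,0],[0.7,-16.1,-21,8,0,0,0],[0.7,-16.1,-21,8,0,0,0],[0.7,-16.1,-21,8,0,0,0],[0.7,-16.1,-21,8,0,0,0],[0.7,-16.1,-21,8,0,0,0],[0.7,-16.1,-21,8,0,0,0],[0.7,-16.1,-21,8,0,0,0],[0.7,-16.1,-21,5,0,0,0],[0.7,-16.1,-21,2,0,0,0],[0.7,-16.1,-21,0,0,0,0],[0.7,-16.1,-21,-0.4,0,0,0],[0.7,-16.1,-21,-0.4,0,0,0]],
])

```text
clock: 33.6
position: [0.4523, -0.2977, 0.0798]
eef_rot: [[1.0, -0.002, -0.002], [-0.002, -1.0, -0.001], [-0.002, 0.001, -1.0]]
ft_force: [0.3, -0.6, 0.7]
grip_width: 0.0599
grasp_force: 0.0
```

Call:
move_arm([
  [[0.5,0,0,0,0,0,0],[0.3,0,0,0,0,0,0],[0.2,0,0,0,0,0,0],[0.2,0,0,0,0,0,0],[0.2,0,0,0,0,0,0],[0.2,0,0,0,0,0,0],[0.2,0,0,0,0,0,0]],
])

```text
clock: 34.18
position: [0.4533, -0.2996, 0.0824]
eef_rot: [[1.0, -0.004, 0.003], [-0.004, -1.0, -0.004], [0.003, 0.004, -1.0]]
ft_force: [0.6, 0.7, 7.4]
grip_width: 0.0371
grasp_force: 40.6
```

Run:
```python
from det import *
log(); caps(); go([.5545,-.0915,.085],D)
```

```text
t 34.18 p [ 0.4533 -0.2996  0.0824] q [-33.6  26.2 111.3  -0.2  42.3  56.8] F [0.6 0.7 7.4] w 0.0371 gf 40.6
('L', [0.6032, 0.03], 239)
('S', [0.611, -0.0915], 156)
('L', [0.5412, 0.0313], 234)
('L', [0.4745, 0.0331], 239)
shift cm [10.12 20.81  0.26] rotvec [0.2 0.2 0.2]
```

Call:
move_arm([
  [[0.2,0,0,3,0,0,0],[0.2,0,0,6,0,0,0],[0.2,2,4,6,0,0,0],[0.2,10,20.8,6,0,0,0],[0.2,10,20.8,6,0,0,0],[0.2,10,20.8,6,0,0,0],[0.2,10,20.8,6,0,0,0],[0.2,10,20.8,6,0,0,0],[0.2,10,20.8,6,0,0,0],[0.2,10,20.8,6,0,0,0],[0.2,10,20.8,6,0,0,0],[0.2,10,20.8,4,0,0,0],[0.2,10,20.8,2,0,0,0],[0.2,10,20.8,1,0,0,0],[0.2,10,20.8,0.6,0,0,0],[0.2,10,20.8,0.5,0,0,0],[0.2,10,20.8,0.5,0,0,0]],
])

```text
clock: 35.65
position: [0.5522, -0.0927, 0.0869]
eef_rot: [[1.0, -0.004, 0.001], [-0.004, -1.0, -0.004], [0.001, 0.004, -1.0]]
ft_force: [-1.6, -1.3, 4.1]
grip_width: 0.0371
grasp_force: 41.2
```

Run:
```python
from det import *
log(); caps();  go([.5155,-.4085,.082],D)
```

```text
t 35.65 p [ 0.5522 -0.0927  0.0869] q [ -9.6  27.  108.9  -0.3  44.   80.9] F [-1.6 -1.3  4.1] w 0.0371 gf 41.2
('L', [0.6033, 0.0299], 240)
('L', [0.5413, 0.0313], 231)
('S', [0.5154, -0.408], 175)
('L', [0.4747, 0.0333], 233)
shift cm [ -3.68 -31.6   -0.49] rotvec [0.2 0.1 0.2]
```

Call:
move_arm([
  [[0.4,0,0,0,0,0,0],[0.6,0,0,0,0,0,0],[0.7,0,0,0,0,0,0],[0.7,0,0,3,0,0,0],[0.7,0,0,7,0,0,0],[0.7,-1,-4,8,0,0,0],[0.7,-3.6,-31.6,8,0,0,0],[0.7,-3.6,-31.6,8,0,0,0],[0.7,-3.6,-31.6,8,0,0,0],[0.7,-3.6,-31.6,8,0,0,0],[0.7,-3.6,-31.6,8,0,0,0],[0.7,-3.6,-31.6,8,0,0,0],[0.7,-3.6,-31.6,8,0,0,0],[0.7,-3.6,-31.6,8,0,0,0],[0.7,-3.6,-31.6,8,0,0,0],[0.7,-3.6,-31.6,8,0,0,0],[0.7,-3.6,-31.6,5,0,0,0],[0.7,-3.6,-31.6,2,0,0,0],[0.7,-3.6,-31.6,0,0,0,0],[0.7,-3.6,-31.6,-0.5,0,0,0]],
])

```text
clock: 37.37
position: [0.5149, -0.4039, 0.0776]
eef_rot: [[1.0, -0.001, -0.004], [-0.001, -1.0, 0.001], [-0.004, -0.001, -1.0]]
ft_force: [-1.2, 0.7, -0.8]
grip_width: 0.0598
grasp_force: 0.0
```

Call:
move_arm([
  [[0.7,0,0,0,0,0,0],[0.5,0,0,0,0,0,0],[0.3,0,0,0,0,0,0],[0.2,0,0,0,0,0,0],[0.2,0,0,0,0,0,0],[0.2,0,0,0,0,0,0],[0.2,0,0,0,0,0,0],[0.2,0,0,0,0,0,0]],
])

```text
clock: 38.03
position: [0.5173, -0.4076, 0.0828]
eef_rot: [[1.0, -0.003, 0.003], [-0.003, -1.0, -0.004], [0.003, 0.004, -1.0]]
ft_force: [0.2, 1.6, 7.9]
grip_width: 0.0368
grasp_force: 40.6
```

Run:
```python
from det import *
log(); caps(); go([.494,-.0935,.087],D)
```

```text
t 38.03 p [ 0.5173 -0.4076  0.0828] q [-38.3  34.   96.3  -0.1  49.4  52. ] F [0.2 1.6 7.9] w 0.0368 gf 40.6
('L', [0.6032, 0.0301], 240)
('S', [0.6109, -0.0916], 155)
('L', [0.5413, 0.0313], 233)
('S', [0.5497, -0.0937], 154)
('L', [0.4747, 0.0332], 237)
shift cm [-2.33 31.41  0.42] rotvec [0.3 0.2 0.2]
```

Call:
move_arm([
  [[0.2,0,0,3,0,0,0],[0.2,0,0,6,0,0,0],[0.2,-1,4,7,0,0,0],[0.2,-2.4,31.4,7,0,0,0],[0.2,-2.4,31.4,7,0,0,0],[0.2,-2.4,31.4,7,0,0,0],[0.2,-2.4,31.4,7,0,0,0],[0.2,-2.4,31.4,7,0,0,0],[0.2,-2.4,31.4,7,0,0,0],[0.2,-2.4,31.4,7,0,0,0],[0.2,-2.4,31.4,7,0,0,0],[0.2,-2.4,31.4,7,0,0,0],[0.2,-2.4,31.4,7,0,0,0],[0.2,-2.4,31.4,7,0,0,0],[0.2,-2.4,31.4,5,0,0,0],[0.2,-2.4,31.4,3,0,0,0],[0.2,-2.4,31.4,1.5,0,0,0],[0.2,-2.4,31.4,0.7,0,0,0],[0.2,-2.4,31.4,0.5,0,0,0],[0.2,-2.4,31.4,0.5,0,0,0]],
])

```text
clock: 39.75
position: [0.4928, -0.0946, 0.0863]
eef_rot: [[1.0, -0.005, 0.001], [-0.005, -1.0, -0.004], [0.001, 0.004, -1.0]]
ft_force: [-0.5, 0.5, -1.1]
grip_width: 0.0372
grasp_force: 42.4
```

Call:
move_arm([
  [[0.2,0,0,0,0,0,0],[0.4,0,0,0,0,0,0],[0.6,0,0,0,0,0,0],[0.7,0,0,0,0,0,0],[0.7,0,0,3,0,0,0],[0.7,0,0,7,0,0,0],[0.7,0,0,11,0,0,0],[0.7,0,0,15,0,0,0],[0.7,-5,-10,17,0,0,0],[0.7,-15,-30,17,0,0,0],[0.7,-15,-30,17,0,0,0],[0.7,-15,-30,17,0,0,0],[0.7,-15,-30,17,0,0,0],[0.7,-15,-30,17,0,0,0],[0.7,-15,-30,17,0,0,0],[0.7,-15,-30,17,0,0,0],[0.7,-15,-30,17,0,0,0],[0.7,-15,-30,17,0,0,0],[0.7,-15,-30,17,0,0,0]],
])

```text
clock: 41.33
position: [0.3421, -0.3929, 0.2559]
eef_rot: [[1.0, -0.005, 0.001], [-0.005, -1.0, -0.002], [0.001, 0.002, -1.0]]
ft_force: [-0.1, 0.4, -0.7]
grip_width: 0.06
grasp_force: 0.0
```

Run:
```python
from det import *
log()
for o in caps():
    w=o[0]=='L'; c,a=((.5419,.0339),-2) if w else ((.5545,-.0912),2.2); a=np.radians(a); d=np.array(o[1])-c
    print('   tray frame',round(d@[np.cos(a),np.sin(a)],4),round(d@[-np.sin(a),np.cos(a)],4))
a=save('side','side9.png'); save('top','top9.png'); cv2.imwrite('pics/c11.png',cv2.resize(a[60:330,140:420],None,fx=2,fy=2))
```

```text
t 41.33 p [ 0.3421 -0.3929  0.2559] q [-4.910e+01  1.090e+01  1.063e+02 -1.000e-01  6.260e+01  4.120e+01] F [-0.1  0.4 -0.7] w 0.06 gf 0.0
('L', [0.6032, 0.0301], 240)
('S', [0.6109, -0.0916], 155)
('L', [0.5412, 0.0313], 234)
('S', [0.5497, -0.0937], 154)
('S', [0.4902, -0.096], 155)
('L', [0.4746, 0.0329], 236)
   tray frame 0.0614 -0.0017
   tray frame 0.0563 -0.0026
   tray frame -0.0006 -0.0026
   tray frame -0.0049 -0.0023
   tray frame -0.0644 -0.0023
   tray frame -0.0672 -0.0033
```

View pics/c11.png

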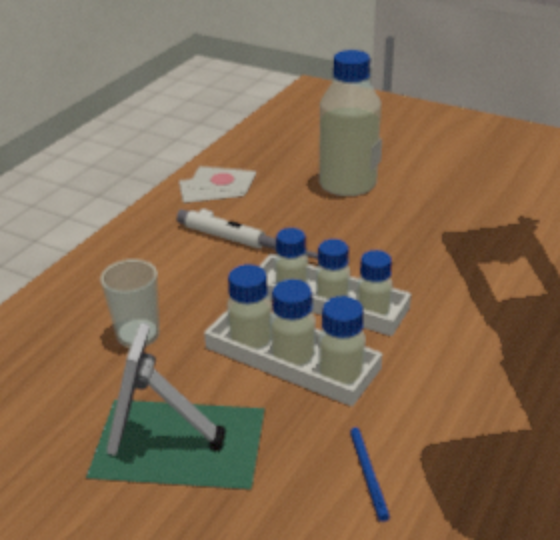

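The picture shows three large bottles in the wide tray, caps (248,283) to (343,315), and three small ones in the narrow tray. The chart stands on the mat at (165,390) and the bystanders are where they were. Handing in.

```bash
python3 -c "
from station import env
print(env.job_done())"
```

```text
the job is handed in; nothing more can be done
None
```

The job is handed in at about 41 s: the chart stands on its open leg on the mat facing away from the robot, and the three large and three small bottles stand in their trays, within about 4 mm of each tray's centre line; the final picture shows no bystander out of place, and no verdict came back.

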